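Probe the sampling manifold and cover its blind ports

TASK

The particle counter's sampling manifold has four look-alike ports: some are drilled right through to the air line, the others are blind, and their seals hide which. Take the blue-handled pin from its stand and gently probe each port in turn from left to right, until you feel a floor or most of the pin has gone in, then put the pin back upright in its stand. So that nobody samples at a dead port, slide the cover of every blind port shut until its tab clicks, leave the covers of the through ports parked open, and do not disturb the things around.

Things in the scene. Friction and masses are not known exactly. Their poses are not given: they have to be found in the camera images.
- manifold: Fixed aluminium sampling manifold, block 100 (x) x 240 (y) x 60 mm high with black end caps (254 mm over them), 26 mm screw feet and a brass outlet at the right end. Origin: centre of its underside on the worktop. Its +x points away from the robot, +y to the left. Four vertical ports along its y, 56 mm apart, numbered 1 to 4 from the left as the robot sees them; each has a slide cover, parked behind it at the start.
- port_1 (a point): Mouth of the leftmost port: round bore 8.5 mm wide, vertical, in the flat top, 60 mm over the worktop. A soft black slit seal 4 mm down hides the bore and gives no resistance. Either blind, with a hard floor somewhere 17 to 27 mm below the mouth (depths differ), or drilled right through (46 mm) into a hollow 14 mm high. Which is which changes from start to start. Axes as the manifold's, z up.
- port_2 (a point): Mouth of the second from the left port: round bore 8.5 mm wide, vertical, in the flat top, 60 mm over the worktop. A soft black slit seal 4 mm down hides the bore and gives no resistance. Either blind, with a hard floor somewhere 17 to 27 mm below the mouth (depths differ), or drilled right through (46 mm) into a hollow 14 mm high. Which is which changes from start to start. Axes as the manifold's, z up.
- port_3 (a point): Mouth of the third from the left port: round bore 8.5 mm wide, vertical, in the flat top, 60 mm over the worktop. A soft black slit seal 4 mm down hides the bore and gives no resistance. Either blind, with a hard floor somewhere 17 to 27 mm below the mouth (depths differ), or drilled right through (46 mm) into a hollow 14 mm high. Which is which changes from start to start. Axes as the manifold's, z up.
- port_4 (a point): Mouth of the rightmost port: round bore 8.5 mm wide, vertical, in the flat top, 60 mm over the worktop. A soft black slit seal 4 mm down hides the bore and gives no resistance. Either blind, with a hard floor somewhere 17 to 27 mm below the mouth (depths differ), or drilled right through (46 mm) into a hollow 14 mm high. Which is which changes from start to start. Axes as the manifold's, z up.
- cover_1 (a joint): Travel of the slide cover of port 1, m: 0 = parked fully back (port open), 0.041 = stop (port shut). Moves along the manifold's -x, toward the robot, with about 1 N of friction. From about 0.030 its springy front tab climbs a 3 mm ledge in front of the port; the push needed rises to about 10 N, then the tab drops behind the ledge at about 0.038: the click. Left short of that it springs back a few mm; past it, it stays latched.
- cover_1_grip (a point): Centre of the orange thumb rib on the cover of port 1: 10 mm thick (manifold x), 24 mm long (y), 13 mm high; this point is 11.5 mm above the manifold's top, the rib's top 18 mm. At joint value 0.041 it stands right over the port. The black cover plate under the rib (24 x 30 mm) is 5.4 mm above the top; steel rails 7.5 mm high run along its two sides, 32 mm apart.
- cover_2 (a joint): Travel of the slide cover of port 2, m: 0 = parked fully back (port open), 0.041 = stop (port shut). Moves along the manifold's -x, toward the robot, with about 1 N of friction. From about 0.030 its springy front tab climbs a 3 mm ledge in front of the port; the push needed rises to about 10 N, then the tab drops behind the ledge at about 0.038: the click. Left short of that it springs back a few mm; past it, it stays latched.
- cover_2_grip (a point): Centre of the orange thumb rib on the cover of port 2: 10 mm thick (manifold x), 24 mm long (y), 13 mm high; this point is 11.5 mm above the manifold's top, the rib's top 18 mm. At joint value 0.041 it stands right over the port. The black cover plate under the rib (24 x 30 mm) is 5.4 mm above the top; steel rails 7.5 mm high run along its two sides, 32 mm apart.
- cover_3 (a joint): Travel of the slide cover of port 3, m: 0 = parked fully back (port open), 0.041 = stop (port shut). Moves along the manifold's -x, toward the robot, with about 1 N of friction. From about 0.030 its springy front tab climbs a 3 mm ledge in front of the port; the push needed rises to about 10 N, then the tab drops behind the ledge at about 0.038: the click. Left short of that it springs back a few mm; past it, it stays latched.
- cover_3_grip (a point): Centre of the orange thumb rib on the cover of port 3: 10 mm thick (manifold x), 24 mm long (y), 13 mm high; this point is 11.5 mm above the manifold's top, the rib's top 18 mm. At joint value 0.041 it stands right over the port. The black cover plate under the rib (24 x 30 mm) is 5.4 mm above the top; steel rails 7.5 mm high run along its two sides, 32 mm apart.
- cover_4 (a joint): Travel of the slide cover of port 4, m: 0 = parked fully back (port open), 0.041 = stop (port shut). Moves along the manifold's -x, toward the robot, with about 1 N of friction. From about 0.030 its springy front tab climbs a 3 mm ledge in front of the port; the push needed rises to about 10 N, then the tab drops behind the ledge at about 0.038: the click. Left short of that it springs back a few mm; past it, it stays latched.
- cover_4_grip (a point): Centre of the orange thumb rib on the cover of port 4: 10 mm thick (manifold x), 24 mm long (y), 13 mm high; this point is 11.5 mm above the manifold's top, the rib's top 18 mm. At joint value 0.041 it stands right over the port. The black cover plate under the rib (24 x 30 mm) is 5.4 mm above the top; steel rails 7.5 mm high run along its two sides, 32 mm apart.
- pin_grip (a point): Centre of the probe pin's blue handle, 14 x 14 mm across its flats (its x and y axes square to them), 50 mm high, 60 g in all. Below it a steel collar, 22 mm wide, 4 mm thick (its underside 29 mm below this point, the handle's lower end 25 mm below), then the bare steel pin. z up when it stands.
- pin_tip (a point): Tip of the probe pin: steel, 6 mm in diameter, 56 mm long below the collar, its last 6 mm tapered to 2.4 mm. On the handle's axis, 85 mm below pin_grip.
- stand_mouth (a point): Centre of the mouth of the fixed grey pin stand with a black foot 68 mm wide; mouth 64 mm over the worktop, outer diameter 30 mm, hole 18 mm wide and 59 mm deep. The pin stands in it with the underside of its collar on this rim.
- bottle: Bystander: laboratory bottle with pink liquid and a blue cap, 56 mm wide, 104 mm high; origin at the centre of its underside.
- timer: Bystander: white digital timer, 66 x 66 x 21 mm; origin at the centre of its underside.
- dish: Bystander: closed agar plate, 90 mm wide, 15 mm high; origin at the centre of its underside.

How it is judged:
By the outcome, as a careful person would: the job done as asked, in the order asked, and still so for the second after the job is handed in, with the robot touching nothing.
It also fails if it takes over 67 s, if anything falls off the work surface, if the arm or the gripper's body presses on something with over 40 N, if the wrist force passes 120 N, or if a joint passes its speed limit or range.

ROBOT

A 6-joint arm with a two-finger parallel gripper is mounted at the origin on a cart in front of the work surface, level with it; the furniture and walls round the work are solid. World frame = base frame: x ahead of the robot, y to its left, z up, the work surface at z = 0. Lengths are in m, angles in rad, forces in N, time in s.
With the tool pointing down it reaches from about 0.35 to 0.85 m from the base axis. Payload 8.1 kg.
Tool frame: the origin (TCP) lies on the mounting face of the last link; the fingertips stand 186 mm ahead of it and the grasp point (between the pads) lies 167 mm ahead of it; z points along the fingers, y is the line along which they close (so a half turn about z gives the same grasp; the last joint's range is limited). The gripper opens to 93 mm and grips with 3 to 60 N. Pads are 15 mm wide; open, the fingers measure 128 mm over their backs; the gripper's body (75 mm by 188 mm) begins 65 mm behind the grasp point.
Start: joints at [-0.085, 0.13, 1.488, -0, 1.523, -0.085], TCP at [0.6, 0, 0.405] pointing down, gripper open.
Joint ranges: [-2.96, 2.96], [-0.89, 2.26], [0.02, 2.5], [-1.34, 4.48], [0, 2.73], [-2.66, 2.66]. Speed limits (rad/s): [2.39, 2.39, 2.79, 3.14, 3.14, 3.14].

INTERFACE

Orientations are given as a rotation vector (axis times angle).
In Python, from plant import * gives the robot as it stands. The module is installed in compiled form; this text tells all that it offers.
- The arm moves only by the tool arm_command, never from a script. Its argument "increments" is a list of rows, each a list of 6 numbers: the shift along the tool's x, y, z in units of 0.2 m (1.0 is 0.2 m), then the turn, a rotation vector about the tool's x, y, z in units of pi rad (1.0 is pi rad). A call has exactly 5 rows; each row is the pose to reach, as a shift and turn from the pose commanded when the call began, along the tool's axes at that moment, turning the shorter way round; what a row does not reach only later rows make up. A row lasts 1/8 s, in which the tool goes at most 62.5 mm and 10.7 degrees, less where a joint would pass 70% of its speed; a pose out of reach is approached as far as the arm can. A call with a number of a shift or a turn outside -1 to 1 is refused whole. A call with a gripper value outside its range is refused whole. "fingers" is the closure, from -1 (fully open) to 1 (shut), set as the call begins (left out, the last holds). The fingers move at their own pace and stop on an object; "force" is the grip in N (left out, the last holds). Time passes only in rows, so rows that repeat a pose let the fingers close, or fill a call up. It gives the time, the measured TCP pose, the force, the opening and the grip force at its end, in the units of the state.
- read_state(): the state, without advancing time (a new reading comes with each control period).
- read_camera(name): name is "scene" or "side" or "wrist"; returns a dict with "image" (480x640x3 uint8, red, green, blue), "fx", "fy", "cx", "cy" (pixels), "k1" (the pictures are not rectified: a ray, as slopes to the right and down, at radius r is drawn at 1 + k1 r^2 times it, then the intrinsics apply), "T" (4x4, takes a point from camera to world coordinates). Camera axes: x right, y down, z forward; pixel columns grow to the right and rows downward; lengths in m; the calibration is good to about 2 mm. A picture is of the moment at which its call begins. There is no depth.
- close_job(): hands the job in; it is judged then, once.
The state is a dict: "t": time; "q": joint angles; "dq": joint speeds; "joint_torque": joint torques, N m; "tool_pos": TCP position; "orientation": TCP orientation; "force": force on the tool from outside, world axes, zero at the start; "wrist_torque": the same for the moment, N m; "opening": finger opening in m; "gripper_force": force on a finger pad.
Only numpy, scipy, OpenCV 4.12 (cv2) and the standard library are available. Lean on these libraries where they do the work, as an engineer would, in place of code of your own. Each camera call takes 0.05 s, during which the arm holds its last target. There are 200 camera calls.

## Working session

There is one attempt and no reset: what is moved stays moved. The work goes in short steps, Python scripts to look and compute and a tool call to move; the robot and the scene stay as the last step left them, time stands still between calls to the robot, and variables do not carry over. Pictures are saved under pics/ and viewed, at most 13 in all, crops included, and the job is handed in when it is done.

Besides the shell and the picture viewer there is one more tool, called after "Emit:" as a command line: name --pt "numbers of a row" for each row, then --argument value for the rest. arm_command: Moves the arm, as the interface text tells. Shifts and turns lie within -1 to 1; 1 stands for 0.2 m of shift or pi rad of turn. Its arguments: {"type":"object","properties":{"increments":{"type":"array","items":{"type":"array","items":{"type":"number","minimum":-1,"maximum":1}}},"fingers":{"type":"number"},"force":{"type":"number"}},"required":["increments"]}

```bash
mkdir -p pics; cat > h.py <<'E'
from plant import *
import numpy as np, cv2
from scipy.spatial.transform import Rotation as R
def cam(n,save=None):
    c=read_camera(n)
    if save: cv2.imwrite('pics/'+save,c['image'][:,:,::-1])
    return c
def ray(c,u,v):
    x=(u-c['cx'])/c['fx'];y=(v-c['cy'])/c['fy'];a,b=x,y
    for _ in range(20):
        s=1+c['k1']*(a*a+b*b);a,b=x/s,y/s
    T=c['T'];return T[:3,3],T[:3,:3]@np.array([a,b,1])
def onz(c,u,v,z):
    o,d=ray(c,u,v);return o+d*(z-o[2])/d[2]
def proj(c,p):
    T=c['T'];q=T[:3,:3].T@(np.array(p)-T[:3,3]);a,b=q[:2]/q[2];s=1+c['k1']*(a*a+b*b)
    return c['cx']+c['fx']*a*s,c['cy']+c['fy']*b*s
E
python3 - <<'E'
from h import *
import pickle
d={}
for n in('scene','side','wrist'):
    d[n]=cam(n,n+'0.png');print(n,d[n]['T'].round(3).tolist(),d[n]['fx'],d[n]['k1'])
pickle.dump(d,open('c0.pkl','wb'))
s=read_state();print(s['t'],s['tool_pos'],s['orientation'],s['opening'])
E
```

```text
scene [[0.767, -0.434, 0.472, -0.081], [-0.641, -0.521, 0.564, -0.692], [0.001, -0.735, -0.678, 0.942], [0.0, 0.0, 0.0, 1.0]] 518.1413325374629 -0.13805813344055204
side [[-1.0, -0.02, 0.003, 0.503], [-0.014, 0.572, -0.82, 1.111], [0.015, -0.82, -0.572, 0.884], [0.0, 0.0, 0.0, 1.0]] 619.3953656499514 -0.08099817384907408
wrist [[1.0, 0.001, -0.001, 0.599], [0.0, -0.957, -0.292, 0.081], [-0.001, 0.292, -0.957, 0.384], [0.0, 0.0, 0.0, 1.0]] 344.71256353501667 0.006983671159072697
0.15 [5.99827974e-01 2.40900721e-05 4.03909992e-01] [-2.22075816e+00 -2.22055761e+00  1.45149659e-03] 0.09315835433768424
```

View pics/scene0.png

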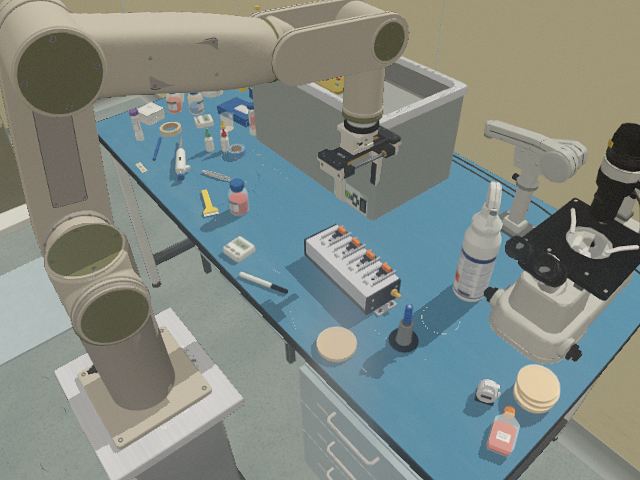

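View pics/wrist0.png

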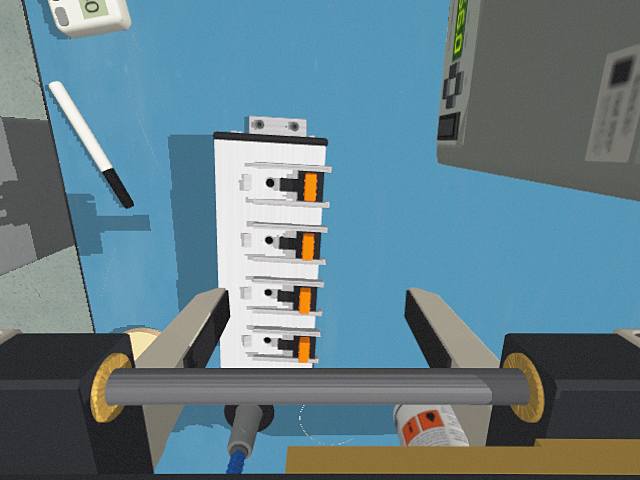

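The wrist picture shows ports at about (270,183), (269,240), (268,293) and (267,340), with orange ribs to their right. The stand is near (240,440), and the pin handle shows at (408,313) in the scene view.

```bash
python3 - <<'E'
from h import *
import pickle
d=pickle.load(open('c0.pkl','rb'));w=d['wrist'];s=d['scene']
P=[onz(w,u,v,.06) for u,v in((270,183),(269,240),(268,293),(267,340))];print(np.round(P,4))
i=s['image'][280:430,240:460]; i=cv2.resize(i,(792,540),interpolation=cv2.INTER_CUBIC)
i2=d['side']['image']
cv2.imwrite('pics/sc.png',i[:,:,::-1])
print('stand foot',onz(s,404,341,.005),'top',onz(s,409,306,.143))
print(proj(d['side'],onz(s,409,306,.143)))
E
```

```text
[[ 0.5551  0.0448  0.06  ]
 [ 0.552  -0.0102  0.06  ]
 [ 0.5487 -0.0665  0.06  ]
 [ 0.5454 -0.1212  0.06  ]]
stand foot [ 0.50335695 -0.27461088  0.005     ] top [ 0.48838502 -0.28178749  0.143     ]
(np.float64(337.1771540298811), np.float64(177.0402556735146))
```

View pics/side0.png

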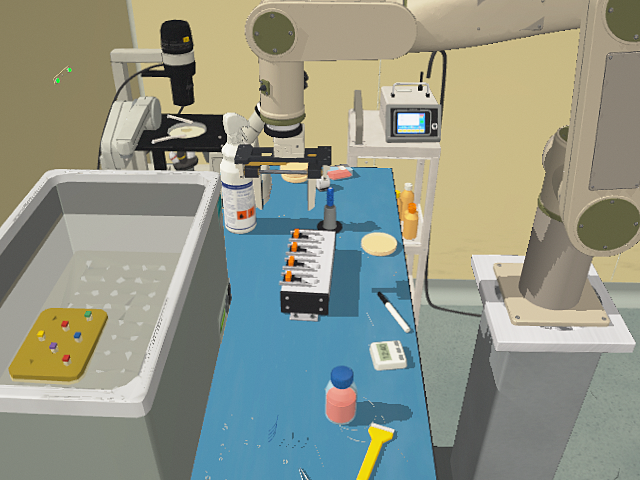

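View pics/sc.png

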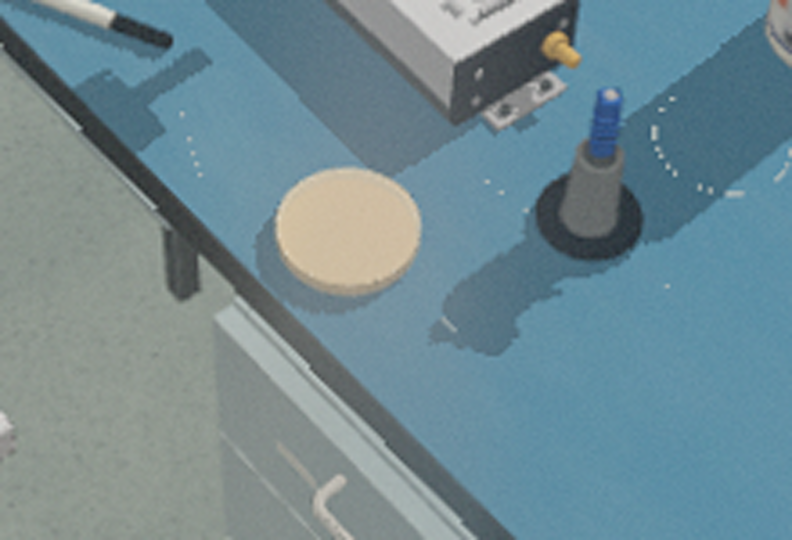

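```bash
python3 - <<'E'
from h import *
import pickle
d=pickle.load(open('c0.pkl','rb'));s=d['scene'];b=d['side']
print(onz(s,403.6,340.3,.005),onz(b,330,227,.005),onz(s,409.2,305.8,.118),onz(b,330,190,.118))
print('spray',onz(s,472,296,0.0),onz(b,241,230,0),'top',onz(s,492,190,.25),'dish',onz(s,337,344,.015))
E
```

```text
[ 0.50407081 -0.27268072  0.005     ] [ 0.50407362 -0.26226011  0.005     ] [ 0.50690113 -0.26885994  0.118     ] [ 0.50588317 -0.25877377  0.118     ]
spray [ 0.73206511 -0.28712568  0.        ] [ 0.73702297 -0.24710429  0.        ] top [ 0.8076095  -0.22403268  0.25      ] dish [ 0.37873281 -0.18979257  0.015     ]
```

Emit:
arm_command --pt "-0.2 -0.07 0.05 0 0 0" --pt "-0.4 -0.14 0.1 0 0 0" --pt "-0.6 -0.21 0.15 0 0 0" --pt "-0.8 -0.28 0.15 0 0 0" --pt "-1 -0.35 0.15 0 0 0"

```text
t: 0.78
tool_pos: [0.5293, -0.2011, 0.3742]
orientation: [-2.221, -2.221, 0.0]
force: [0.5, 0.2, -0.4]
opening: 0.0928
gripper_force: 0.0
```

Emit:
arm_command --pt "-0.15 -0.06 0.05 0 0 0" --pt "-0.33 -0.12 0.1 0 0 0" --pt "-0.33 -0.12 0.15 0 0 0" --pt "-0.33 -0.12 0.15 0 0 0" --pt "-0.33 -0.12 0.15 0 0 0"

```text
t: 1.4
tool_pos: [0.5064, -0.2651, 0.3449]
orientation: [-2.22, -2.223, -0.0]
force: [-0.5, 0.5, -0.1]
opening: 0.0927
gripper_force: 0.0
```

```bash
python3 - <<'E'
from h import *
import pickle
c=cam('wrist');pickle.dump(c,open('c1.pkl','wb'))
cv2.imwrite('pics/w1.png',cv2.resize(c['image'][120:420,120:520],(800,600),interpolation=cv2.INTER_CUBIC)[:,:,::-1])
s=read_state();print(s['t'],s['tool_pos'],s['orientation'],s['force'],c['T'][:3,3])
E
```

```text
1.45 [ 0.50654755 -0.26510271  0.34523926] [2.21959090e+00 2.22253179e+00 4.93047559e-04] [ 0.12203155 -0.16680088  0.20282132] [ 0.50550657 -0.18403947  0.32481816]
```

View pics/w1.png

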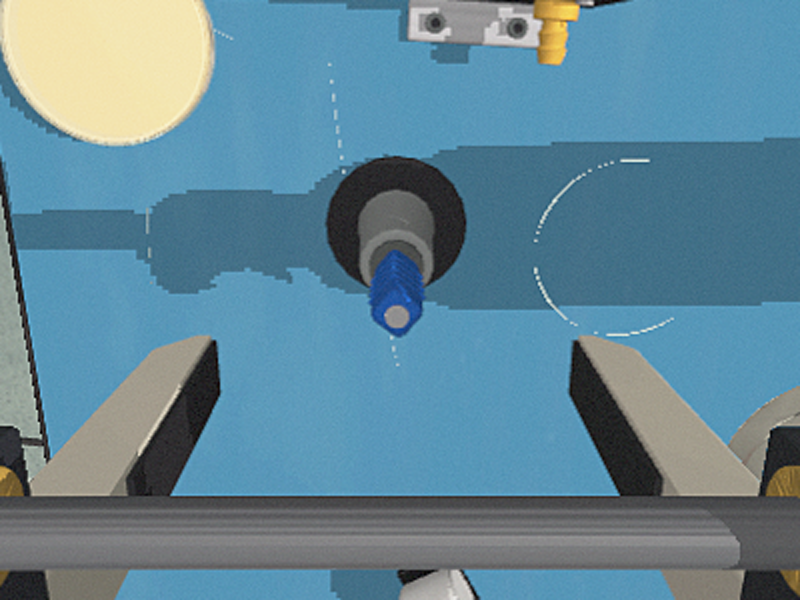

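The handle top is at crop (397,316), full (318.5,278). The handle seems turned about 45°, so I'll zoom in for the yaw.

```bash
python3 - <<'E'
from h import *
import pickle
c=pickle.load(open('c1.pkl','rb'))
cv2.imwrite('pics/w1z.png',cv2.resize(c['image'][225:300,270:370],(800,600),interpolation=cv2.INTER_CUBIC)[:,:,::-1])
print(onz(c,318.5,278,.118),onz(c,318.5,247,.064))
E
```

```text
[ 0.50686236 -0.26774767  0.118     ] [ 0.50714136 -0.26326391  0.064     ]
```

View pics/w1z.png

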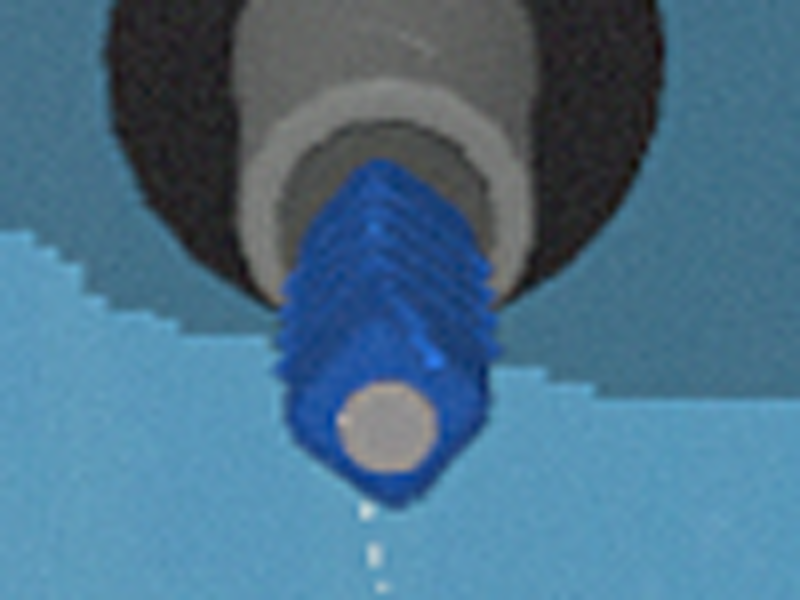

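```bash
python3 - <<'E'
from h import *
import pickle
c=pickle.load(open('c1.pkl','rb'))
p=[onz(c,270+u/8,225+v/8,.117) for u,v in((286,412),(396,508),(490,402),(387,427))]
print(np.round(p,4))
for a,b in((0,1),(1,2),(0,2)):
    v=(p[b]-p[a])[:2];print(np.hypot(*v),np.degrees(np.arctan2(v[1],v[0])))
E
```

```text
[[ 0.4986 -0.2671  0.117 ]
 [ 0.5075 -0.2755  0.117 ]
 [ 0.5151 -0.2662  0.117 ]
 [ 0.5068 -0.2684  0.117 ]]
0.012264200026667862 -43.29865468248786
0.011981177155695808 50.88539198303119
0.016508108330848897 3.073861458995562
```

Emit:
arm_command --pt "-0.01 0.004 0 0 0 0.059" --pt "-0.01 0.004 0 0 0 0.117" --pt "-0.01 0.004 0.05 0 0 0.175" --pt "-0.01 0.004 0.1 0 0 0.233" --pt "-0.01 0.004 0.15 0 0 0.233"

```text
t: 2.08
tool_pos: [0.5073, -0.2674, 0.315]
orientation: [2.867, 1.282, 0.001]
force: [-0.6, 0.2, -0.1]
opening: 0.093
gripper_force: 0.0
```

Emit:
arm_command --pt "0 0 0.07 0 0 0" --pt "0 0 0.14 0 0 0" --pt "0 0 0.21 0 0 0" --pt "0 0 0.25 0 0 0" --pt "0 0 0.25 0 0 0"

```text
t: 2.7
tool_pos: [0.5065, -0.2678, 0.2637]
orientation: [-2.868, -1.279, 0.001]
force: [0.5, -0.1, -0.1]
opening: 0.0932
gripper_force: 0.0
```

```bash
python3 - <<'E'
from h import *
c=cam('wrist','w2.png')
s=read_state();print(s['t'],s['tool_pos'],s['orientation'],s['force'],s['q'])
E
```

```text
2.75 [ 0.5067739  -0.2680019   0.26455207] [-2.86891807e+00 -1.27931873e+00  3.46755294e-04] [-0.4779458  -0.26443251  0.6359881 ] [-5.75885841e-01  1.69273451e-01  1.70863698e+00  1.07783889e-05
  1.26410374e+00  1.55989319e-01]
```

View pics/w2.png

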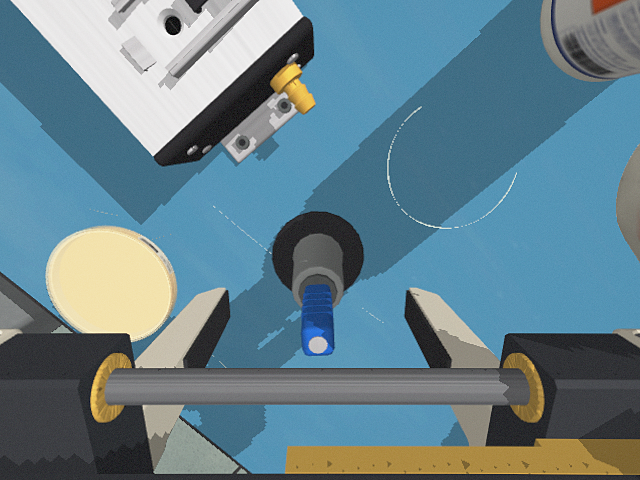

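The handle is square between the fingers, with its top at (318,345). Next I grip it.

Emit:
arm_command --pt "0 0 0 0 0 0" --pt "0 0 0 0 0 0" --pt "0 0 0 0 0 0" --pt "0 0 0 0 0 0" --pt "0 0 0 0 0 0" --fingers 1 --force 25

```text
t: 3.38
tool_pos: [0.5068, -0.268, 0.2648]
orientation: [2.869, 1.279, 0.0]
force: [0.7, 0.4, 0.1]
opening: 0.0475
gripper_force: 0.0
```

Emit:
arm_command --pt "0 0 0 0 0 0" --pt "0 0 0 0 0 0" --pt "0 0 0 0 0 0" --pt "0 0 0 0 0 0" --pt "0 0 0 0 0 0"

```text
t: 4.0
tool_pos: [0.5068, -0.268, 0.2647]
orientation: [-2.869, -1.279, -0.0]
force: [-0.0, 0.5, 0.7]
opening: 0.0138
gripper_force: 25.0
```

Emit:
arm_command --pt "0 0 -0.1 0 0 0" --pt "0 0 -0.2 0 0 0" --pt "0 0 -0.3 0 0 0" --pt "0 0 -0.4 0 0 0" --pt "0 0 -0.5 0 0 0"

```text
t: 4.62
tool_pos: [0.5068, -0.268, 0.3666]
orientation: [2.869, 1.279, 0.001]
force: [-0.2, 0.3, -1.1]
opening: 0.0137
gripper_force: 25.0
```

Emit:
arm_command --pt "0.2 -0.13 0 0 0 -0.045" --pt "0.4 -0.26 0 0 0 -0.09" --pt "0.6 -0.39 0 0 0 -0.135" --pt "0.8 -0.52 0 0 0 -0.18" --pt "0.99 -0.65 0 0 0 -0.215"

```text
t: 5.25
tool_pos: [0.5425, -0.0323, 0.3657]
orientation: [2.279, 2.162, 0.001]
force: [0.6, 0.1, -0.3]
opening: 0.0138
gripper_force: 25.0
```

Emit:
arm_command --pt "0.15 0.02 0 0 0 0" --pt "0.3 0.04 0.04 0 0 0" --pt "0.39 0.04 0.08 0 0 0" --pt "0.39 0.04 0.12 0 0 0" --pt "0.39 0.04 0.12 0 0 0"

```text
t: 5.88
tool_pos: [0.5544, 0.0428, 0.3397]
orientation: [-2.283, -2.157, 0.003]
force: [0.1, -0.3, -0.7]
opening: 0.0139
gripper_force: 25.0
```

```bash
python3 - <<'E'
from h import *
import pickle
c=cam('wrist','w3.png');pickle.dump(c,open('c3.pkl','wb'))
s=read_state();print(s['t'],s['tool_pos'],s['orientation'],s['force'],s['q'])
p=np.array(s['tool_pos'])+R.from_rotvec(s['orientation']).apply([0,0,.2567])
u=proj(c,p);print(p,u)
x=int(u[0])-80;y=int(u[1])-70
cv2.imwrite('pics/w3z.png',cv2.resize(c['image'][y:y+120,x:x+160],(800,600),interpolation=cv2.INTER_CUBIC)[:,:,::-1]);print(x,y)
E
```

```text
5.925 [0.55461457 0.04265011 0.34029336] [-2.28393167e+00 -2.15638060e+00  1.66741377e-03] [ 0.03149878  0.1696451  -0.44173132] [-1.52990800e-02  5.23560353e-02  1.68976105e+00 -3.71822116e-04
  1.40060054e+00  4.21997054e-02]
[0.55432439 0.04256047 0.08359354] (np.float64(318.3146536905924), np.float64(259.40458544700886))
238 189
```

View pics/w3z.png

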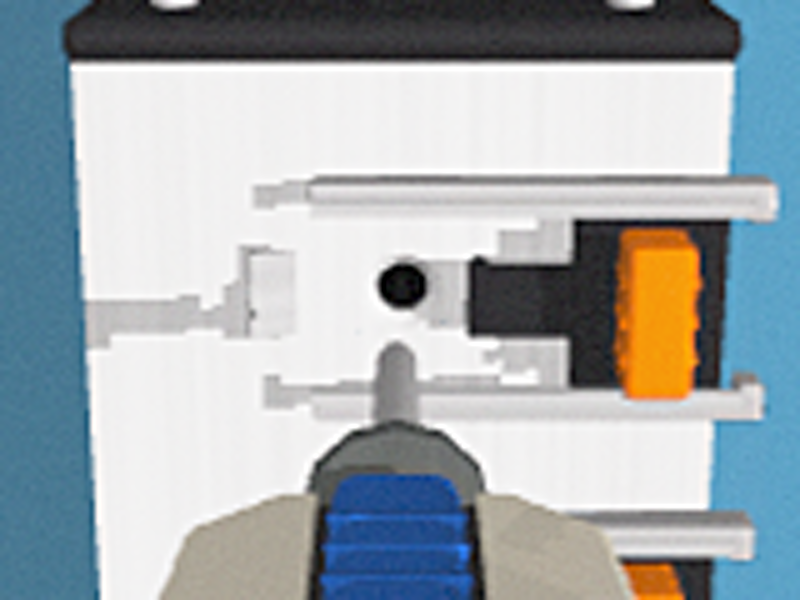

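Port 1 is at crop (402,286), and the tip just below it at (396,348). I'll work out the offset, using blob detection for the port.

```bash
cat >> h.py <<'E'
def port(c,guess):
    """dark round bore nearest the guess (world point); returns world xy at z=.06"""
    g=cv2.resize(cv2.cvtColor(c['image'],cv2.COLOR_RGB2GRAY),None,fx=4,fy=4,interpolation=cv2.INTER_CUBIC)
    n,l,st,ce=cv2.connectedComponentsWithStats((g<70).astype(np.uint8))
    u=np.array(proj(c,guess));best=None
    for i in range(1,n):
        w,h,a=st[i,2:5]
        if 16<w<70 and 16<h<70 and .65<a/(w*h)<.9 and .6<w/h<1.7:
            e=(ce[i]+.5)/4-.5;dd=np.hypot(*(e-u))
            if dd<30 and(best is None or dd<best[0]): best=(dd,e,w,h)
    if best is None: return None
    return onz(c,*best[1],.06),best
def tip(s,L=.2567): return np.array(s['tool_pos'])+R.from_rotvec(s['orientation']).apply([0,0,L])
def totool(s,d): return R.from_rotvec(s['orientation']).inv().apply(d)/.2
E
python3 - <<'E'
from h import *
import pickle
c=pickle.load(open('c3.pkl','rb'));s=read_state()
print(port(c,[.5551,.0448,.06]),port(c,[.552,-.0102,.06]))
p=onz(c,318.4,246.2,.06);t=onz(c,317.2,259,.0836);print(p,t,tip(s))
print('yaw',np.degrees(np.arctan2(*R.from_rotvec(s['orientation']).as_matrix()[:2,0])))
print(totool(s,p-t),totool(s,p-tip(s)))
E
```

```text
(array([0.55441614, 0.04585567, 0.06      ]), (np.float64(1.5541260845459641), array([318.11781467, 245.66018335]), np.int32(37), np.int32(34))) None
[0.55461312 0.04540061 0.06      ] [0.55353683 0.04291667 0.0836    ] [0.55432439 0.04256047 0.08359354]
yaw 3.29080444528848
[0.01275691 0.00479045 0.1179895 ] [0.01430894 0.00075684 0.11796104]
```

Emit:
arm_command --pt "0.014 0.003 0 0 0 0" --pt "0.014 0.003 0.03 0 0 0" --pt "0.014 0.003 0.07 0 0 0" --pt "0.014 0.003 0.1 0 0 0" --pt "0.014 0.003 0.125 0 0 0"

```text
t: 6.55
tool_pos: [0.5554, 0.0464, 0.315]
orientation: [-2.283, -2.157, 0.001]
force: [0.2, 0.3, -0.5]
opening: 0.0139
gripper_force: 25.0
```

```bash
python3 - <<'E'
from h import *
s=read_state();print(s['t'],tip(s),s['force'],s['wrist_torque'],s['opening'])
E
```

```text
6.55 [0.55525704 0.04635785 0.05826983] [ 0.21560926  0.29151669 -0.46116916] [ 0.03957674 -0.02269532  0.03598742] 0.013866713879538625
```

Emit:
arm_command --pt "0 0 0.01 0 0 0" --pt "0 0 0.02 0 0 0" --pt "0 0 0.03 0 0 0" --pt "0 0 0.035 0 0 0" --pt "0 0 0.035 0 0 0"

```text
t: 7.18
tool_pos: [0.5556, 0.0461, 0.3087]
orientation: [2.283, 2.157, -0.001]
force: [-2.0, -2.9, 0.5]
opening: 0.0137
gripper_force: 25.0
```

```bash
python3 - <<'E'
from h import *
s=read_state();print(s['t'],tip(s),s['force'],s['wrist_torque'],s['opening'])
E
```

```text
7.175 [0.55554061 0.04594027 0.05200554] [-2.02138613 -2.92964021  0.46974861] [-0.90214906  0.24223803  0.0447883 ] 0.013661872010601572
```

Emit:
arm_command --pt "-0.003 -0.003 0 0 0 0" --pt "-0.005 -0.004 0.01 0 0 0" --pt "-0.005 -0.004 0.02 0 0 0" --pt "-0.005 -0.004 0.03 0 0 0" --pt "-0.005 -0.004 0.035 0 0 0"

```text
t: 7.8
tool_pos: [0.5547, 0.0456, 0.3015]
orientation: [-2.283, -2.158, 0.0]
force: [0.8, -0.6, 0.5]
opening: 0.0142
gripper_force: 25.0
```

Emit:
arm_command --pt "0 0 0.005 0 0 0" --pt "0 0 0.01 0 0 0" --pt "0 0 0.015 0 0 0" --pt "0 0 0.02 0 0 0" --pt "0 0 0.02 0 0 0"

```text
t: 8.43
tool_pos: [0.5547, 0.0454, 0.2976]
orientation: [-2.283, -2.158, 0.0]
force: [-0.3, -0.3, -0.4]
opening: 0.0137
gripper_force: 25.0
```

Emit:
arm_command --pt "0 0 0.004 0 0 0" --pt "0 0 0.008 0 0 0" --pt "0 0 0.012 0 0 0" --pt "0 0 0.016 0 0 0" --pt "0 0 0.016 0 0 0"

```text
t: 9.05
tool_pos: [0.5547, 0.0454, 0.2944]
orientation: [-2.283, -2.158, 0.0]
force: [0.3, 0.1, 0.3]
opening: 0.0139
gripper_force: 25.0
```

Emit:
arm_command --pt "0 0 0.004 0 0 0" --pt "0 0 0.008 0 0 0" --pt "0 0 0.012 0 0 0" --pt "0 0 0.016 0 0 0" --pt "0 0 0.016 0 0 0"

```text
t: 9.68
tool_pos: [0.5547, 0.0454, 0.2912]
orientation: [-2.283, -2.158, 0.0]
force: [1.0, 0.5, -0.9]
opening: 0.0138
gripper_force: 25.0
```

Depth is now 25.5 mm.

Emit:
arm_command --pt "0 0 0.004 0 0 0" --pt "0 0 0.008 0 0 0" --pt "0 0 0.012 0 0 0" --pt "0 0 0.016 0 0 0" --pt "0 0 0.02 0 0 0"

```text
t: 10.3
tool_pos: [0.5547, 0.0454, 0.2872]
orientation: [-2.283, -2.158, 0.0]
force: [-0.2, 0.3, -1.1]
opening: 0.0142
gripper_force: 25.0
```

Emit:
arm_command --pt "0 0 0.012 0 0 0" --pt "0 0 0.024 0 0 0" --pt "0 0 0.036 0 0 0" --pt "0 0 0.05 0 0 0" --pt "0 0 0.06 0 0 0"

```text
t: 10.92
tool_pos: [0.5547, 0.0454, 0.275]
orientation: [-2.283, -2.158, 0.0]
force: [0.5, -0.4, -1.2]
opening: 0.0137
gripper_force: 25.0
```

Emit:
arm_command --pt "0 0 -0.08 0 0 0" --pt "0 0 -0.16 0 0 0" --pt "0 0 -0.24 0 0 0" --pt "0 0 -0.32 0 0 0" --pt "0 0 -0.32 0 0 0"

```text
t: 11.55
tool_pos: [0.5554, 0.0454, 0.3417]
orientation: [2.281, 2.156, 0.004]
force: [1.0, 0.1, -0.7]
opening: 0.014
gripper_force: 25.0
```

Emit:
arm_command --pt "-0.1 0 0 0 0 0" --pt "-0.2 0 0 0 0 0" --pt "-0.28 0 0 0 0 0" --pt "-0.28 0 0 0 0 0" --pt "-0.28 0 0 0 0 0"

```text
t: 12.18
tool_pos: [0.5515, -0.0106, 0.3392]
orientation: [-2.284, -2.157, -0.0]
force: [-0.2, 0.0, -1.1]
opening: 0.0135
gripper_force: 25.0
```

```bash
python3 - <<'E'
from h import *
c=cam('wrist','w4.png');s=read_state();print(s['t'],tip(s),s['force'])
print(port(c,[.552,-.0102,.06]))
print(port(c,[.5547,.0455,.06]))
E
```

```text
12.225 [ 0.55153421 -0.01025178  0.08256134] [ 0.02873577  0.25411495 -0.57076274]
(array([ 0.55117438, -0.01003976,  0.06      ]), (np.float64(1.0677071294272054), array([317.20662268, 249.10667155]), np.int32(38), np.int32(35)))
(array([0.5543549 , 0.04524565, 0.06      ]), (np.float64(0.583497529414445), array([317.26517451, 177.62594841]), np.int32(41), np.int32(41)))
```

Emit:
arm_command --pt "0.001 0 0.03 0 0 0" --pt "0.001 0 0.06 0 0 0" --pt "0.001 0 0.09 0 0 0" --pt "0.001 0 0.12 0 0 0" --pt "0.001 0 0.15 0 0 0"

```text
t: 12.85
tool_pos: [0.5516, -0.0103, 0.3088]
orientation: [-2.283, -2.158, 0.0]
force: [-0.3, 0.6, -0.2]
opening: 0.0142
gripper_force: 25.0
```

Emit:
arm_command --pt "0 0 0.01 0 0 0" --pt "0 0 0.02 0 0 0" --pt "0 0 0.03 0 0 0" --pt "0 0 0.037 0 0 0" --pt "0 0 0.043 0 0 0"

```text
t: 13.48
tool_pos: [0.5516, -0.0103, 0.3007]
orientation: [2.283, 2.158, 0.0]
force: [0.3, -0.1, -0.1]
opening: 0.0141
gripper_force: 25.0
```

Emit:
arm_command --pt "0 0 0.004 0 0 0" --pt "0 0 0.008 0 0 0" --pt "0 0 0.012 0 0 0" --pt "0 0 0.016 0 0 0" --pt "0 0 0.016 0 0 0"

```text
t: 14.1
tool_pos: [0.5516, -0.0103, 0.2974]
orientation: [-2.283, -2.158, 0.0]
force: [0.1, 0.1, -0.8]
opening: 0.0137
gripper_force: 25.0
```

Emit:
arm_command --pt "0 0 0.004 0 0 0" --pt "0 0 0.008 0 0 0" --pt "0 0 0.012 0 0 0" --pt "0 0 0.016 0 0 0" --pt "0 0 0.016 0 0 0"

```text
t: 14.72
tool_pos: [0.5515, -0.0103, 0.2942]
orientation: [-2.283, -2.158, 0.0]
force: [-0.0, -0.8, -0.8]
opening: 0.0143
gripper_force: 25.0
```

Emit:
arm_command --pt "0 0 0.004 0 0 0" --pt "0 0 0.008 0 0 0" --pt "0 0 0.012 0 0 0" --pt "0 0 0.016 0 0 0" --pt "0 0 0.016 0 0 0"

```text
t: 15.35
tool_pos: [0.5518, -0.0103, 0.292]
orientation: [2.283, 2.157, 0.001]
force: [-2.3, 0.6, 6.1]
opening: 0.0139
gripper_force: 25.0
```

Emit:
arm_command --pt "0 0 0.003 0 0 0" --pt "0 0 0.006 0 0 0" --pt "0 0 0.006 0 0 0" --pt "0 0 0.006 0 0 0" --pt "0 0 0.006 0 0 0"

```text
t: 15.98
tool_pos: [0.5519, -0.0103, 0.2915]
orientation: [2.283, 2.157, 0.001]
force: [-3.6, -0.1, 11.6]
opening: 0.0138
gripper_force: 25.0
```

Port 2 is blind, with its floor about 25 mm down. On to port 3.

Emit:
arm_command --pt "0 0 -0.06 0 0 0" --pt "0 0 -0.12 0 0 0" --pt "0 0 -0.18 0 0 0" --pt "0 0 -0.24 0 0 0" --pt "0 0 -0.24 0 0 0"

```text
t: 16.6
tool_pos: [0.5521, -0.0103, 0.3395]
orientation: [2.282, 2.156, 0.003]
force: [-0.3, -0.0, -1.3]
opening: 0.0139
gripper_force: 25.0
```

Emit:
arm_command --pt "-0.1 0 0 0 0 0" --pt "-0.2 0 0 0 0 0" --pt "-0.28 0 0 0 0 0" --pt "-0.28 0 0 0 0 0" --pt "-0.28 0 0 0 0 0"

```text
t: 17.23
tool_pos: [0.5484, -0.0664, 0.3378]
orientation: [-2.284, -2.157, -0.0]
force: [0.2, 0.2, -0.5]
opening: 0.0143
gripper_force: 25.0
```

```bash
python3 - <<'E'
from h import *
c=cam('wrist','w5.png');s=read_state();print(s['t'],tip(s),s['force'])
print(port(c,[.5485,-.066,.06]))
print(port(c,[.5515,-.0102,.06]))
E
```

```text
17.275 [ 0.54839225 -0.0659885   0.08117926] [ 0.60446337 -0.12195418 -0.83413069]
(array([ 0.54797049, -0.06587306,  0.06      ]), (np.float64(0.6941771634367477), array([317.17679961, 249.80496109]), np.int32(37), np.int32(35)))
(array([ 0.55111011, -0.01068007,  0.06      ]), (np.float64(0.8492896916044517), array([317.1859985 , 178.13400901]), np.int32(41), np.int32(42)))
```

Emit:
arm_command --pt "0 0 0.03 0 0 0" --pt "0 0 0.06 0 0 0" --pt "0 0 0.09 0 0 0" --pt "0 0 0.12 0 0 0" --pt "0 0 0.145 0 0 0"

```text
t: 17.9
tool_pos: [0.5484, -0.0662, 0.3084]
orientation: [-2.283, -2.158, 0.0]
force: [0.5, -0.2, -0.8]
opening: 0.0138
gripper_force: 25.0
```

Emit:
arm_command --pt "0 0 0.01 0 0 0" --pt "0 0 0.02 0 0 0" --pt "0 0 0.03 0 0 0" --pt "0 0 0.037 0 0 0" --pt "0 0 0.04 0 0 0"

```text
t: 18.52
tool_pos: [0.5484, -0.0662, 0.3009]
orientation: [2.283, 2.158, 0.0]
force: [0.1, -1.0, -1.0]
opening: 0.0134
gripper_force: 25.0
```

Emit:
arm_command --pt "0 0 0.005 0 0 0" --pt "0 0 0.01 0 0 0" --pt "0 0 0.015 0 0 0" --pt "0 0 0.02 0 0 0" --pt "0 0 0.02 0 0 0"

```text
t: 19.15
tool_pos: [0.5484, -0.0662, 0.2968]
orientation: [-2.283, -2.158, 0.0]
force: [0.2, 0.1, -0.5]
opening: 0.0141
gripper_force: 25.0
```

Emit:
arm_command --pt "0 0 0.005 0 0 0" --pt "0 0 0.01 0 0 0" --pt "0 0 0.015 0 0 0" --pt "0 0 0.02 0 0 0" --pt "0 0 0.02 0 0 0"

```text
t: 19.77
tool_pos: [0.5484, -0.0662, 0.2928]
orientation: [-2.283, -2.158, 0.0]
force: [-0.9, -0.4, -1.2]
opening: 0.0141
gripper_force: 25.0
```

Emit:
arm_command --pt "0 0 0.005 0 0 0" --pt "0 0 0.01 0 0 0" --pt "0 0 0.015 0 0 0" --pt "0 0 0.02 0 0 0" --pt "0 0 0.025 0 0 0"

```text
t: 20.4
tool_pos: [0.5484, -0.0662, 0.2879]
orientation: [2.283, 2.158, 0.0]
force: [-0.1, -0.9, 0.4]
opening: 0.0138
gripper_force: 25.0
```

Emit:
arm_command --pt "0 0 0.005 0 0 0" --pt "0 0 0.01 0 0 0" --pt "0 0 0.015 0 0 0" --pt "0 0 0.02 0 0 0" --pt "0 0 0.02 0 0 0"

```text
t: 21.02
tool_pos: [0.5484, -0.0662, 0.2838]
orientation: [-2.283, -2.158, 0.0]
force: [-0.2, -1.0, -0.8]
opening: 0.0138
gripper_force: 25.0
```

Port 3 is through. I go down to 42 mm, then lift and move to port 4.

Emit:
arm_command --pt "0 0 0.01 0 0 0" --pt "0 0 0.02 0 0 0" --pt "0 0 0.03 0 0 0" --pt "0 0 0.04 0 0 0" --pt "0 0 0.045 0 0 0"

```text
t: 21.65
tool_pos: [0.5484, -0.0662, 0.2747]
orientation: [-2.283, -2.158, 0.0]
force: [0.1, -0.6, -0.9]
opening: 0.0139
gripper_force: 25.0
```

Emit:
arm_command --pt "0 0 -0.08 0 0 0" --pt "0 0 -0.16 0 0 0" --pt "0 0 -0.24 0 0 0" --pt "0 0 -0.32 0 0 0" --pt "0 0 -0.32 0 0 0"

```text
t: 22.28
tool_pos: [0.549, -0.0663, 0.3413]
orientation: [2.281, 2.156, 0.003]
force: [-0.8, 0.4, 0.6]
opening: 0.0139
gripper_force: 25.0
```

Emit:
arm_command --pt "-0.1 0 0 0 0 0" --pt "-0.2 0 0 0 0 0" --pt "-0.28 0 0 0 0 0" --pt "-0.28 0 0 0 0 0" --pt "-0.28 0 0 0 0 0"

```text
t: 22.9
tool_pos: [0.5452, -0.1222, 0.3387]
orientation: [-2.284, -2.157, -0.0]
force: [0.5, 0.1, -1.0]
opening: 0.0139
gripper_force: 25.0
```

```bash
python3 - <<'E'
from h import *
c=cam('wrist','w6.png');s=read_state();print(s['t'],tip(s),s['force'])
print(port(c,[.545,-.122,.06]))
print(port(c,[.548,-.066,.06]))
E
```

```text
22.95 [ 0.54519989 -0.12180142  0.08210154] [-0.85498678 -0.23285472 -0.43149722]
(array([ 0.54475117, -0.12191132,  0.06      ]), (np.float64(0.33490460926437715), array([317.19769155, 249.65422397]), np.int32(38), np.int32(34)))
(array([ 0.54794082, -0.06654864,  0.06      ]), (np.float64(0.7591996708672885), array([317.26454373, 177.99477186]), np.int32(40), np.int32(41)))
```

Emit:
arm_command --pt "0 0 0.03 0 0 0" --pt "0 0 0.06 0 0 0" --pt "0 0 0.09 0 0 0" --pt "0 0 0.12 0 0 0" --pt "0 0 0.15 0 0 0"

```text
t: 23.58
tool_pos: [0.5452, -0.1221, 0.3084]
orientation: [-2.283, -2.158, 0.0]
force: [0.1, -1.5, -0.3]
opening: 0.0136
gripper_force: 25.0
```

Emit:
arm_command --pt "0 0 0.01 0 0 0" --pt "0 0 0.02 0 0 0" --pt "0 0 0.03 0 0 0" --pt "0 0 0.037 0 0 0" --pt "0 0 0.04 0 0 0"

```text
t: 24.2
tool_pos: [0.5453, -0.1221, 0.3009]
orientation: [2.283, 2.158, 0.0]
force: [-0.4, 0.6, -0.3]
opening: 0.0139
gripper_force: 25.0
```

Emit:
arm_command --pt "0 0 0.005 0 0 0" --pt "0 0 0.01 0 0 0" --pt "0 0 0.015 0 0 0" --pt "0 0 0.02 0 0 0" --pt "0 0 0.02 0 0 0"

```text
t: 24.82
tool_pos: [0.5452, -0.1221, 0.2968]
orientation: [-2.283, -2.158, 0.0]
force: [-0.2, 0.6, -0.5]
opening: 0.0141
gripper_force: 25.0
```

Emit:
arm_command --pt "0 0 0.005 0 0 0" --pt "0 0 0.01 0 0 0" --pt "0 0 0.015 0 0 0" --pt "0 0 0.02 0 0 0" --pt "0 0 0.02 0 0 0"

```text
t: 25.45
tool_pos: [0.5452, -0.1221, 0.2928]
orientation: [-2.283, -2.158, 0.0]
force: [-1.3, -1.0, 0.2]
opening: 0.014
gripper_force: 25.0
```

Emit:
arm_command --pt "0 0 0.005 0 0 0" --pt "0 0 0.01 0 0 0" --pt "0 0 0.015 0 0 0" --pt "0 0 0.02 0 0 0" --pt "0 0 0.025 0 0 0"

```text
t: 26.08
tool_pos: [0.5456, -0.1222, 0.2897]
orientation: [2.282, 2.157, 0.001]
force: [-5.3, 1.6, 14.9]
opening: 0.0137
gripper_force: 25.0
```

Port 4 is blind too, with its floor about 26 mm down. Now I lift the pin and take it to the stand.

Emit:
arm_command --pt "0 0 -0.08 0 0 0" --pt "0 0 -0.16 0 0 0" --pt "0 0 -0.24 0 0 0" --pt "0 0 -0.32 0 0 0" --pt "0 0 -0.39 0 0 0"

```text
t: 26.7
tool_pos: [0.5453, -0.1221, 0.3673]
orientation: [2.283, 2.157, 0.001]
force: [-0.1, -0.4, 1.0]
opening: 0.0141
gripper_force: 25.0
```

Emit:
arm_command --pt "-0.2 -0.04 0 0 0 0" --pt "-0.4 -0.08 0 0 0 0" --pt "-0.6 -0.12 0 0 0 0" --pt "-0.74 -0.15 0 0 0 0" --pt "-0.74 -0.15 0 0 0 0"

```text
t: 27.32
tool_pos: [0.5063, -0.2699, 0.3663]
orientation: [2.286, 2.155, -0.0]
force: [0.8, 0.7, 0.3]
opening: 0.014
gripper_force: 25.0
```

```bash
python3 - <<'E'
from h import *
c=cam('wrist');s=read_state();print(s['t'],tip(s),s['tool_pos'],s['force'])
u=proj(c,tip(s));v=proj(c,[.507,-.266,.064]);x,y=int(u[0])-80,int(u[1])-60
print(u,v,x,y)
cv2.imwrite('pics/w7z.png',cv2.resize(c['image'][y:y+120,x:x+160],(800,600),interpolation=cv2.INTER_CUBIC)[:,:,::-1])
print(onz(c,x+80,y+60,.064))
import pickle;pickle.dump(c,open('c7.pkl','wb'))
E
```

```text
27.375 [ 0.50666479 -0.26867371  0.10946023] [ 0.50667267 -0.26878229  0.36616021] [-0.04178127  0.64113668 -0.44415812]
(np.float64(318.1911029593945), np.float64(257.16064342180744)) (np.float64(318.17895416534674), np.float64(237.03504491303033)) 238 197
[ 0.50581237 -0.28381417  0.064     ]
```

View pics/w7z.png

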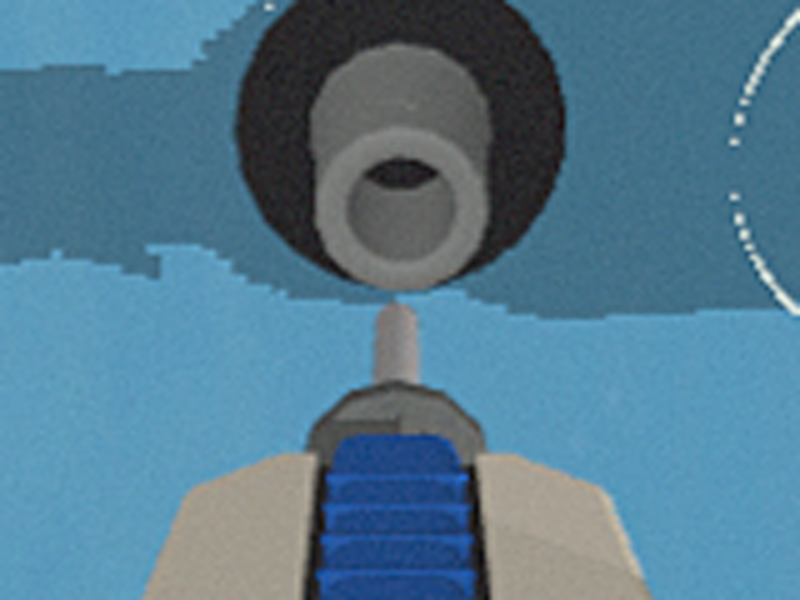

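The stand mouth is at crop (402,210) and the tip at (397,305). They line up within about 1 mm, so I lower the pin.

Emit:
arm_command --pt "0.005 0 0.09 0 0 0" --pt "0.005 0 0.18 0 0 0" --pt "0.005 0 0.27 0 0 0" --pt "0.005 0 0.36 0 0 0" --pt "0.005 0 0.45 0 0 0"

```text
t: 28.0
tool_pos: [0.5069, -0.2669, 0.2744]
orientation: [-2.283, -2.158, 0.0]
force: [-0.1, 0.4, -0.9]
opening: 0.0138
gripper_force: 25.0
```

Emit:
arm_command --pt "0 0 0.01 0 0 0" --pt "0 0 0.02 0 0 0" --pt "0 0 0.03 0 0 0" --pt "0 0 0.04 0 0 0" --pt "0 0 0.05 0 0 0"

```text
t: 28.62
tool_pos: [0.5071, -0.2673, 0.2662]
orientation: [2.283, 2.157, 0.0]
force: [-0.3, -0.5, 0.1]
opening: 0.0136
gripper_force: 25.0
```

Emit:
arm_command --pt "0 0 0.003 0 0 0" --pt "0 0 0.006 0 0 0" --pt "0 0 0.009 0 0 0" --pt "0 0 0.01 0 0 0" --pt "0 0 0.01 0 0 0"

```text
t: 29.25
tool_pos: [0.5071, -0.2672, 0.2647]
orientation: [2.283, 2.158, 0.0]
force: [-3.2, 1.4, 5.7]
opening: 0.0138
gripper_force: 25.0
```

Emit:
arm_command --pt "0 0 0 0 0 0" --pt "0 0 0 0 0 0" --pt "0 0 0 0 0 0" --pt "0 0 0 0 0 0" --pt "0 0 0 0 0 0" --fingers -0.1

```text
t: 29.88
tool_pos: [0.507, -0.2672, 0.2638]
orientation: [-2.283, -2.158, 0.0]
force: [0.4, -0.2, -0.2]
opening: 0.0505
gripper_force: 0.0
```

Emit:
arm_command --pt "0 0 -0.05 0 0 0" --pt "0 0 -0.13 0 0 0" --pt "0 0 -0.2 0 0 0" --pt "0 0 -0.3 0 0 0" --pt "0 0 -0.4 0 0 0"

```text
t: 30.5
tool_pos: [0.5071, -0.2672, 0.3459]
orientation: [2.283, 2.157, 0.0]
force: [-0.6, -0.7, -0.8]
opening: 0.0514
gripper_force: 0.0
```

```bash
python3 - <<'E'
from h import *
c=cam('wrist','w8.png');s=read_state();print(s['t'],s['tool_pos'],s['opening'],s['force'])
x=proj(c,[.507,-.2677,.118]);m=proj(c,[.507,-.2677,.064]);print(x,m)
hsv=cv2.cvtColor(c['image'],cv2.COLOR_RGB2HSV)
k=cv2.inRange(hsv,(108,150,60),(125,255,255));ys,xs=np.nonzero(k[:,270:370]);print(xs.min()+270,xs.max()+270,ys.min(),ys.max(),len(xs))
# nominal rib 4 centre, parked, and TCP move
d=np.array([np.cos(np.radians(3.29)),-np.sin(np.radians(3.29))])
for n,p in((2,(.5515,-.0102)),(4,(.5452,-.1219))): print(n,np.array(p)+.041*d, np.array(p))
E
```

```text
30.55 [ 0.50778706 -0.26765409  0.3491556 ] 0.05114767513734259 [ 0.25911174 -0.58361247  2.51486186]
(np.float64(317.52097848674606), np.float64(273.99705748451197)) (np.float64(317.2984144674027), np.float64(249.12469306243514))
306 327 243 280 500
2 [ 0.59243243 -0.01255298] [ 0.5515 -0.0102]
4 [ 0.58613243 -0.12425298] [ 0.5452 -0.1219]
```

Emit:
arm_command --pt "0.15 0.07 0 0 0 0" --pt "0.3 0.14 0 0 0 0" --pt "0.45 0.21 0 0 0 0" --pt "0.6 0.28 0 0 0 0" --pt "0.736 0.353 0.1 0 0 0"

```text
t: 31.18
tool_pos: [0.5871, -0.1234, 0.3263]
orientation: [2.28, 2.155, 0.004]
force: [0.3, -0.2, -0.8]
opening: 0.0513
gripper_force: 0.0
```

Emit:
arm_command --pt "0 0 0.04 0 0 0" --pt "0 0 0.08 0 0 0" --pt "0 0 0.12 0 0 0" --pt "0 0 0.12 0 0 0" --pt "0 0 0.12 0 0 0"

```text
t: 31.8
tool_pos: [0.5858, -0.1247, 0.3003]
orientation: [2.284, 2.157, 0.0]
force: [-1.1, -0.0, 0.8]
opening: 0.0512
gripper_force: 0.0
```

```bash
python3 - <<'E'
from h import *
import pickle
c=cam('wrist');s=read_state();print(s['t'],s['tool_pos'],s['force'],s['opening'])
def rib(p):
    u,v=proj(c,[*p,.078]);k=cv2.inRange(cv2.cvtColor(c['image'],cv2.COLOR_RGB2HSV),(8,150,120),(22,255,255))
    n,l,st,ce=cv2.connectedComponentsWithStats(k);i=1+np.argmin(np.hypot(*(ce[1:]-[u,v]).T)+1e3*(st[1:,4]<60));return (u,v),ce[i],st[i],onz(c,*ce[i],.078)
print(rib((.5861,-.1243)))
cv2.imwrite('pics/w9.png',c['image'][:,:,::-1])
d=pickle.load(open('c0.pkl','rb'));print('box',onz(d['scene'],372,221,0), onz(d['side'],221,330,0))
E
```

```text
31.85 [ 0.58585704 -0.12465485  0.3004923 ] [ 0.40854734 -0.39998785 -0.61274598] 0.051135261001092155
((np.float64(318.2206490268204), np.float64(275.8960229829163)), array([316.41554559, 273.46337818]), array([308, 254,  18,  40, 669], dtype=int32), array([ 0.58506012, -0.12259953,  0.078     ]))
box [0.73921134 0.07473345 0.        ] [0.72935304 0.14072019 0.        ]
```

View pics/w9.png

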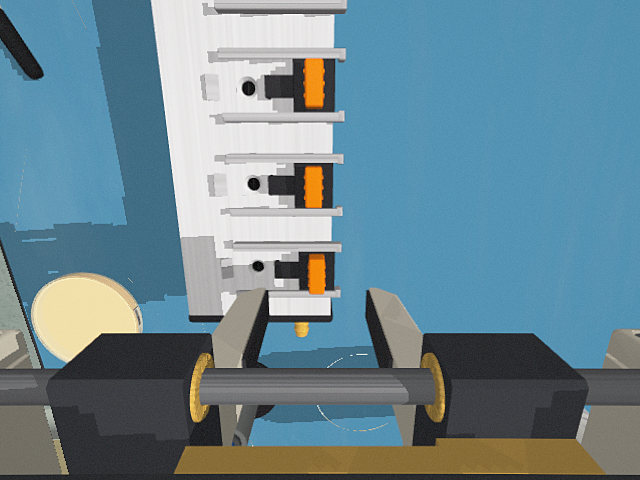

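The picture shows rib 4 at (316,273), centred between the fingers. I descend over it.

Emit:
arm_command --pt "0 0 0.05 0 0 0" --pt "0 0 0.1 0 0 0" --pt "0 0 0.15 0 0 0" --pt "0 0 0.2 0 0 0" --pt "0 0 0.23 0 0 0"

```text
t: 32.48
tool_pos: [0.5855, -0.1241, 0.2528]
orientation: [-2.282, -2.157, 0.001]
force: [0.2, -0.3, 0.5]
opening: 0.0514
gripper_force: 0.0
```

Emit:
arm_command --pt "0 0 0 0 0 0" --pt "0 0 0 0 0 0" --pt "0 0 0 0 0 0" --pt "0 0 0 0 0 0" --pt "0 0 0 0 0 0" --fingers 1 --force 20

```text
t: 33.1
tool_pos: [0.5859, -0.1242, 0.2542]
orientation: [2.283, 2.158, 0.0]
force: [-0.3, 0.0, 0.6]
opening: 0.0095
gripper_force: 20.0
```

Emit:
arm_command --pt "0 -0.04 0 0 0 0" --pt "0 -0.08 0 0 0 0" --pt "0 -0.12 0 0 0 0" --pt "0 -0.15 0 0 0 0" --pt "0 -0.17 0 0 0 0"

```text
t: 33.72
tool_pos: [0.5519, -0.1223, 0.2542]
orientation: [2.282, 2.156, 0.002]
force: [9.1, 0.3, -4.7]
opening: 0.0098
gripper_force: 20.0
```

Emit:
arm_command --pt "0 -0.01 0 0 0 0" --pt "0 -0.02 0 0 0 0" --pt "0 -0.03 0 0 0 0" --pt "0 -0.04 0 0 0 0" --pt "0 -0.045 0 0 0 0"

```text
t: 34.35
tool_pos: [0.5441, -0.1218, 0.2543]
orientation: [2.281, 2.155, 0.005]
force: [17.3, -1.0, -9.1]
opening: 0.0097
gripper_force: 20.0
```

Emit:
arm_command --pt "0 0.007 0 0 0 0" --pt "0 0.007 0 0 0 0" --pt "0 0.007 0 0 0 0" --pt "0 0.007 0 0 0 0" --pt "0 0.007 0 0 0 0" --fingers -0.1

```text
t: 34.98
tool_pos: [0.5442, -0.1219, 0.2539]
orientation: [-2.283, -2.158, 0.0]
force: [0.4, -0.4, 0.5]
opening: 0.0505
gripper_force: 0.0
```

Emit:
arm_command --pt "0 0.007 -0.05 0 0 0" --pt "0 0.007 -0.1 0 0 0" --pt "0 0.007 -0.15 0 0 0" --pt "0 0.007 -0.2 0 0 0" --pt "0 0.007 -0.23 0 0 0"

```text
t: 35.6
tool_pos: [0.5459, -0.122, 0.3011]
orientation: [2.283, 2.157, 0.001]
force: [0.2, 0.2, -0.2]
opening: 0.0512
gripper_force: 0.0
```

```bash
cat >> h.py <<'E'
def rib(c,p):
    u,v=proj(c,[*p,.078]);k=cv2.inRange(cv2.cvtColor(c['image'],cv2.COLOR_RGB2HSV),(8,150,120),(22,255,255))
    n,l,st,ce=cv2.connectedComponentsWithStats(k);i=1+np.argmin(np.hypot(*(ce[1:]-[u,v]).T)+1e3*(st[1:,4]<60));return ce[i],onz(c,*ce[i],.078)
E
python3 - <<'E'
from h import *
c=cam('wrist','w10.png');s=read_state();print(s['t'],s['tool_pos'],s['orientation'],s['opening'],s['force'])
for p in((.5452,-.1219),(.589,-.068),(.5924,-.0126)): print(rib(c,p))
p=np.array(s['tool_pos']);print(totool(s,np.array([.5921,-.0126,p[2]])-p))
E
```

```text
35.65 [ 0.54604263 -0.1220363   0.30162465] [2.28211500e+00 2.15668819e+00 1.42456234e-03] 0.051516144319564416 [ 0.63286797 -0.01871196  0.00603802]
(array([315.53242836, 273.57013575]), array([ 0.54472657, -0.12020371,  0.078     ]))
(array([379.88456865, 187.0328068 ]), array([ 0.58536109, -0.06831049,  0.078     ]))
(array([386.34582133,  83.8895293 ]), array([ 0.58893849, -0.01349991,  0.078     ]))
[5.59312428e-01 1.99020651e-01 1.02072034e-04]
```

Cover 4 travelled about 40.5 mm and stayed put, so it is latched. Next is cover 2.

Emit:
arm_command --pt "0.13 0.05 0 0 0 0" --pt "0.26 0.1 0 0 0 0" --pt "0.4 0.15 0 0 0 0" --pt "0.56 0.203 0 0 0 0" --pt "0.56 0.203 0 0 0 0"

```text
t: 36.28
tool_pos: [0.5928, -0.0105, 0.2996]
orientation: [-2.28, -2.16, -0.0]
force: [-0.3, 0.0, 1.0]
opening: 0.051
gripper_force: 0.0
```

```bash
python3 - <<'E'
from h import *
c=cam('wrist','w11.png');s=read_state();print(s['t'],s['tool_pos'],s['orientation'],s['opening'],s['force'])
print(rib(c,(.5924,-.0126)))
E
```

```text
36.325 [ 0.59255498 -0.01161807  0.29960016] [-2.28102359e+00 -2.15968414e+00  8.58178936e-04] 0.05107896198012015 [0.11883439 0.30030642 0.47641607]
(array([313.52238806, 277.48507463]), array([ 0.59003522, -0.01053634,  0.078     ]))
```

Emit:
arm_command --pt "-0.003 -0.005 0.05 0 0 0" --pt "-0.003 -0.005 0.1 0 0 0" --pt "-0.003 -0.005 0.15 0 0 0" --pt "-0.003 -0.005 0.2 0 0 0" --pt "-0.003 -0.005 0.228 0 0 0"

```text
t: 36.95
tool_pos: [0.5912, -0.0131, 0.2532]
orientation: [-2.283, -2.157, 0.001]
force: [-0.2, -1.3, -0.8]
opening: 0.0509
gripper_force: 0.0
```

Emit:
arm_command --pt "0 0 0 0 0 0" --pt "0 0 0 0 0 0" --pt "0 0 0 0 0 0" --pt "0 0 0 0 0 0" --pt "0 0 0 0 0 0" --fingers 1 --force 20

```text
t: 37.58
tool_pos: [0.5915, -0.0129, 0.2546]
orientation: [2.283, 2.158, 0.0]
force: [-0.0, 0.2, 1.6]
opening: 0.0094
gripper_force: 20.0
```

Emit:
arm_command --pt "0 -0.04 0 0 0 0" --pt "0 -0.08 0 0 0 0" --pt "0 -0.12 0 0 0 0" --pt "0 -0.15 0 0 0 0" --pt "0 -0.17 0 0 0 0"

```text
t: 38.2
tool_pos: [0.5578, -0.011, 0.2547]
orientation: [2.282, 2.156, 0.003]
force: [11.4, 0.6, -5.8]
opening: 0.0095
gripper_force: 20.0
```

Emit:
arm_command --pt "0 -0.01 0 0 0 0" --pt "0 -0.02 0 0 0 0" --pt "0 -0.03 0 0 0 0" --pt "0 -0.04 0 0 0 0" --pt "0 -0.045 0 0 0 0"

```text
t: 38.83
tool_pos: [0.5501, -0.0106, 0.2547]
orientation: [2.28, 2.154, 0.008]
force: [20.3, 0.1, -13.3]
opening: 0.0094
gripper_force: 20.0
```

Emit:
arm_command --pt "0 0.007 0 0 0 0" --pt "0 0.007 0 0 0 0" --pt "0 0.007 0 0 0 0" --pt "0 0.007 0 0 0 0" --pt "0 0.007 0 0 0 0" --fingers -0.1

```text
t: 39.45
tool_pos: [0.5499, -0.0106, 0.2543]
orientation: [-2.283, -2.158, 0.0]
force: [-0.0, 0.4, -0.1]
opening: 0.0506
gripper_force: 0.0
```

Emit:
arm_command --pt "0 0.007 -0.1 0 0 0" --pt "0 0.007 -0.2 0 0 0" --pt "0 0.007 -0.3 0 0 0" --pt "0 0.007 -0.4 0 0 0" --pt "0 0.007 -0.5 0 0 0"

```text
t: 40.08
tool_pos: [0.5514, -0.0107, 0.3559]
orientation: [2.283, 2.157, 0.001]
force: [-0.6, -0.1, 0.9]
opening: 0.0511
gripper_force: 0.0
```

Emit:
arm_command --pt "0.1 0 -0.1 0 0 0" --pt "0.2 0 -0.2 0 0 0" --pt "0.2 0 -0.25 0 0 0" --pt "0.2 0 -0.25 0 0 0" --pt "0.2 0 -0.25 0 0 0"

```text
t: 40.7
tool_pos: [0.5534, 0.0291, 0.4034]
orientation: [-2.283, -2.157, 0.002]
force: [-0.4, -0.1, 0.4]
opening: 0.051
gripper_force: 0.0
```

```bash
python3 - <<'E'
from h import *
c=cam('wrist');s=read_state();print(s['t'],s['tool_pos'],s['force'])
for p in((.595,.043),(.5515,-.0102),(.589,-.068),(.5452,-.1219)): print(rib(c,p)[1])
s2=cam('scene')['image'][200:360,270:450]
w=c['image'][100:480,150:500]
o=np.zeros((480,800,3),np.uint8);o[:,:400]=cv2.resize(s2,(400,480));o[:,400:]=cv2.resize(w,(400,480))
cv2.imwrite('pics/end.png',o[:,:,::-1])
E
```

```text
40.75 [0.55339231 0.02896495 0.40320493] [-0.44127635  0.81581461 -1.03720281]
[0.59210342 0.04435225 0.078     ]
[ 0.55129101 -0.00848042  0.078     ]
[ 0.58588949 -0.06517745  0.078     ]
[ 0.54554607 -0.10779284  0.078     ]
```

View pics/end.png

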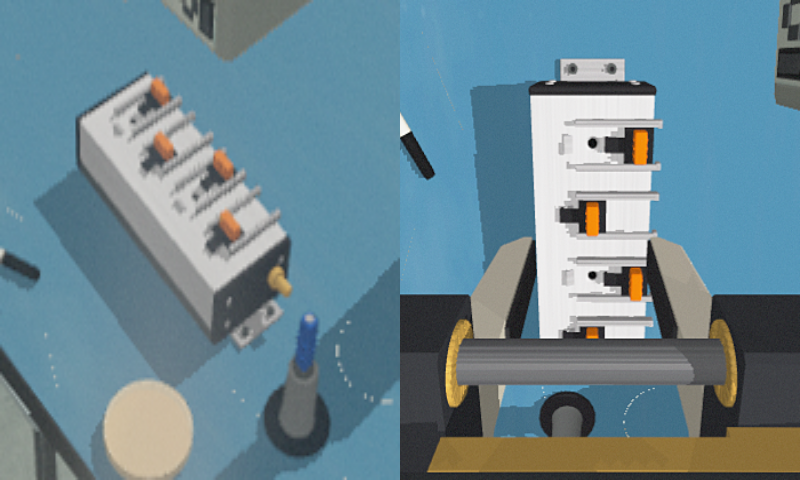

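The picture shows covers 2 and 4 shut, covers 1 and 3 parked, and the pin upright in its stand, with the dish next to it in place.

```bash
python3 -c "
from plant import *
print(close_job())"
```

```text
the job is handed in; nothing more can be done
None
```

Job handed in at about 41 s: ports 2 and 4 probed as blind (floors about 25 and 26 mm down) and their covers are shut and latched, ports 1 and 3 are through (probed to about 42 mm) with their covers left open, and the pin is back upright in its stand.

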